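# Strip the stuck beaker off its neighbour under the hand rest

### The job

Two porcelain beakers stand mouth down, one stuck over the other. Keeping the lower beaker on the bench all the time, slide the pair under the lips of the steel keeper until the lower rim presses lightly against its back stop, lift the upper beaker off while the keeper holds the lower one back, and set the upper one down gently, mouth down, in the middle of the round cork pad. Leave the lower beaker standing in the keeper, and do not knock over or shift the brush jar, the mug or the bottle.

Things in the scene. Friction and masses are not known exactly. Their poses are not given: they have to be found in the camera images.
- upper: upper of two equal white porcelain beakers standing mouth down, 104 mm high, 0.2 kg. Origin: centre of the mouth, underside of the rim; z up. Rim flange 108 mm across, 6 mm thick; cone 84 mm across at 6 mm height to 58 mm at 74 mm, with a bead; above it a plain cylindrical foot. Walls 3.5 mm, inner ceiling at 60 mm height, resting on the lower's foot: its origin starts 44 mm above the lower's.
- upper_foot (a point): middle of the upper beaker's foot, 89 mm above its origin: a cylinder 48 mm across from 74 to 104 mm height, the place to grip. Three sprung rubber studs inside its mouth catch under the lower's bead and stick the two together: 5 to 9 N more than its own weight, within the first 12 mm of lifting, then free; it must rise 60 mm to clear the lower's foot. About 1.5 mm of springy side play.
- lower: lower (inner) beaker, same outside as the upper one, about 0.2 kg (2 N, so it is carried along if nothing holds it): rim flange 108 mm across and 6 mm thick lying on the bench, cone with a raised bead 70 mm across at 62 mm height, 48 mm foot. Origin: centre of the underside of its rim; z up. Pushed low, at either rim, the pair slides (2 to 5 N); pushed at the upper foot it tips.
- keeper: fixed steel keeper on the bench. Origin: on the bench, home place of the lower beaker's centre; x is the direction in which the pair is slid in, z up. Two side walls, inner faces at y = +-56.5 mm, from x = -60 to +56 mm; their lips reach in to y = +-45 mm, underside 9 mm and top 16 mm above the bench: the 6 mm rim goes below them, the rest of the beakers stays between or above.
- keeper_mouth (a point): point on the bench on the keeper's middle line, at its mouth, x = -98 mm of the keeper. From here two guides 16 mm high narrow from 79 mm to 60 mm off the middle line.
- bridge (a point): middle of the underside of the wooden hand-rest bar over the keeper, 237 mm above the bench, at x = 28 mm of the keeper. The bar runs along the keeper's y, 28 mm deep (x = 14 to 42 mm), 26 mm high, on posts at y = +-85 to +-115 mm, x = 5 to 55 mm. A gripper pointing straight down over the home place strikes it; one leaning back towards the keeper's -x by 30 to 45 degrees passes.
- stop: fixed steel back stop of the keeper, a bar 110 mm wide and 20 mm high. Origin: on the bench, at the middle of the face that the lower rim meets, 54 mm in +x from the keeper's origin; same axes as the keeper.
- pad: fixed round cork pad, 160 mm across and 6 mm thick. Origin: centre of its underside on the bench.
- brush_jar: bystander: round porcelain jar 80 mm across and 100 mm high with brushes standing up to 200 mm. Origin: centre of its underside.
- mug: bystander: porcelain mug 80 mm across and 85 mm high with a handle at +y. Origin: centre of its underside.
- oil_bottle: bystander: amber glass bottle 56 mm across and 130 mm high. Origin: centre of its underside.
Mind the look-alikes: they are no part of the job. Of the things shaped like the pad, the cork one is meant. Leave any green or red look-alike of the upper alone.

How it is judged:
By the outcome, as a careful person would: the job done as asked, in the order asked, and still so for the second after the job is handed in, with the robot touching nothing.
It also fails if it takes over 72 s, if anything falls off the work surface, if the arm or the gripper's body presses on something with over 40 N, if the wrist force passes 120 N, or if a joint passes its speed limit or range.

### The arm

A 6-joint arm with a two-finger parallel gripper is mounted at the origin on the work surface. World frame = base frame: x ahead of the robot, y to its left, z up, the work surface at z = 0. Lengths are in mm, angles in rad, forces in N, time in s.
With the tool pointing down it reaches from about 350 to 975 mm from the base axis. Payload 7.1 kg.
Tool frame: the origin (TCP) lies on the front face of the gripper's body, between the roots of the fingers; the fingertips stand 80 mm ahead of it and the grasp point (between the pads) lies 61 mm ahead of it (env.tips_ahead is the distance from the TCP to the fingertips, in mm); z points along the fingers, y is the line along which they close (so a half turn about z gives the same grasp; the last joint's range is limited). The gripper opens to 88 mm and grips with 3 to 60 N. Pads are 20 mm wide; open, the fingers measure 115 mm over their backs; the gripper's body (75 mm by 178 mm) begins 61 mm behind the grasp point.
Start: joints at [-1.318, 0.423, 1.63, -0, 1.089, -0.019], TCP at [167.81, -602.034, 302.675] pointing down, gripper open.
Joint ranges: [-3, 3], [-0.9, 2.11], [0.09, 2.58], [-1.31, 4.45], [0.11, 2.69], [-2.54, 2.54]. Speed limits (rad/s): [2.39, 2.39, 3.01, 3.14, 3.14, 3.14].

### API

Orientations are given as a unit quaternion [x, y, z, w].
In Python, from station import env, set_gripper, viewer, workorder gives the robot as it stands. Calls block until the motion is done:
- env.reach(position, orientation): joint-space move of the TCP to a pose.
- env.move_l(position, rot=None, rate=150, f_stop=None): straight line of the TCP; rot=None keeps the orientation; rate is the mean speed in mm/s. With f_stop (N) it stops when the force on the tool has changed by that much, and returns True; else False.
- env.move_joints(angles): joint-space move.
- set_gripper(opening): finger opening in mm; the grip force is fixed at half the most; returns when the fingers have stopped.
- env.hold(seconds).
- env.ik(position, orientation): joint angles nearest the present ones, or None.
- env.read_state(): the state.
- viewer.camera(name): name is "side" or "top"; returns the picture (420x560x3 uint8, blue, green, red); there is no depth.
- viewer.camera_params(name): a dict with "fx", "fy", "cx", "cy" (pixels), "dist" ([k1, k2, p1, p2, k3] as OpenCV has them; the pictures are not rectified), "pose" (4x4, takes a point from camera to world coordinates). Camera axes: x right, y up, looking along -z (the intrinsics and any distortion apply to the point x, -y, -z); pixel columns grow to the right and rows downward; lengths in mm; the calibration is good to about 2 mm. A picture is of the moment at which its call begins. camera_params takes no time and is no camera call.
A pose or a line that the arm cannot do raises env.IKError and nothing moves.
- workorder.sign_off(): hands the job in; it is judged then, once.
The state is a dict: "time_s": time; "qpos": joint angles; "dq": joint speeds; "tau": joint torques, N m; "tool_pos": TCP position; "orientation": TCP orientation; "force": force on the tool from outside, world axes, zero at the start; "wrist_torque": the same for the moment, N m; "width": finger opening in mm; "grip_force": force on a finger pad.
Only numpy, scipy, OpenCV 4.12 (cv2) and the standard library are available. Lean on these libraries where they do the work, as an engineer would, in place of code of your own. Each camera call takes 0.05 s, during which the arm holds its last target. There are 200 camera calls.

## Working session

There is one attempt and no reset: what is moved stays moved. The work goes in short steps, each a Python script; the robot and the scene stay as the last script left them, time stands still between calls to the robot, and variables do not carry over. Pictures are saved under pics/ and viewed, at most 12 in all, crops included, and the job is handed in when it is done.

```bash
ls; mkdir -p pics; python3 - <<'E'
from station import env, viewer
import cv2,numpy as np
for n in("side","top"):
    im=viewer.camera(n); cv2.imwrite(f"pics/{n}0.png",im)
    p=viewer.camera_params(n); print(n,p)
    cv2.imwrite(f"pics/{n}0b.png",cv2.resize(im,(800,600)))
print(env.read_state())
E
```

```text
pics
side {'fx': 394.30567063556504, 'fy': 394.30567063556504, 'cx': 284.4875086306498, 'cy': 205.6804747417402, 'dist': array([0.00649431, 0.        , 0.        , 0.        , 0.        ]), 'pose': array([[ 9.23427457e-01,  2.98710715e-01, -2.40943228e-01,
         3.21434467e+02],
       [-3.83585232e-01,  6.98762343e-01, -6.03815831e-01,
        -6.46410095e+02],
       [-1.20042038e-02,  6.50002382e-01,  7.59837353e-01,
         9.01347079e+02],
       [ 0.00000000e+00,  0.00000000e+00,  0.00000000e+00,
         1.00000000e+00]])}
top {'fx': 474.4925080620422, 'fy': 474.4925080620422, 'cx': 283.9681385917895, 'cy': 207.68564284936056, 'dist': array([-0.09690759,  0.        ,  0.        ,  0.        ,  0.        ]), 'pose': array([[-1.81588831e-02,  9.90475661e-01, -1.36485234e-01,
         3.86865550e+02],
       [-9.99661979e-01, -1.54455023e-02,  2.09132577e-02,
        -2.11747038e+01],
       [ 1.86059898e-02,  1.36818861e-01,  9.90421333e-01,
         1.27379985e+03],
       [ 0.00000000e+00,  0.00000000e+00,  0.00000000e+00,
         1.00000000e+00]])}
{'time_s': 0.1, 'qpos': array([-1.31802421e+00,  4.23794642e-01,  1.63058605e+00,  2.93055385e-06,
        1.08860669e+00, -1.90309990e-02]), 'dq': array([ 0.00171005, -0.00119418, -0.00114438, -0.00146239, -0.00063886,
        0.00076945]), 'tau': array([-6.02950568e-04, -5.45614457e+01, -2.74324554e+01,  6.43958920e-02,
        1.88188726e-02, -2.66762748e-05]), 'tool_pos': array([ 167.70383493, -601.6823038 ,  301.97129864]), 'orientation': array([ 9.90779439e-01,  1.35482904e-01, -8.00271724e-05, -6.92759390e-04]), 'force': array([ 0.32964569, -0.11930802,  1.30871041]), 'wrist_torque': array([ 0.01771142, -0.02746952,  0.00335317]), 'grip_force': 0.0, 'width': 87.94663249560236}
```

View pics/side0b.png

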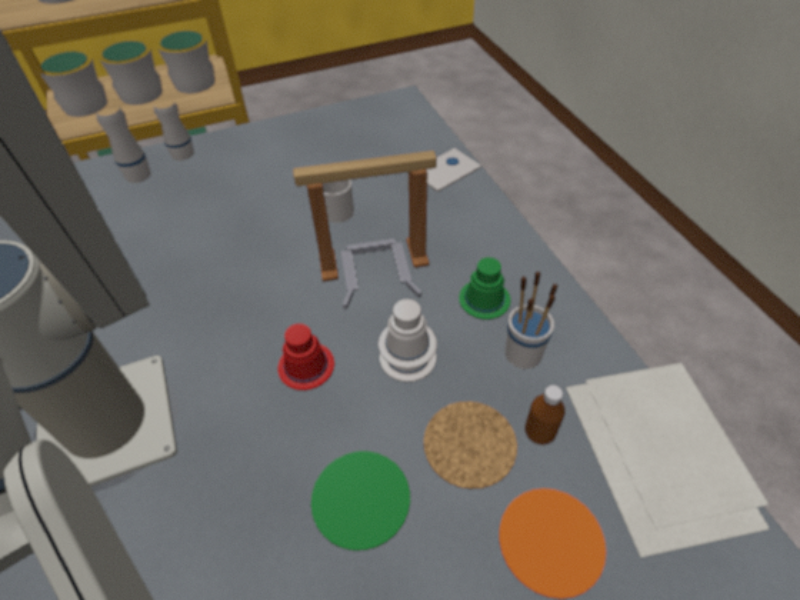

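View pics/top0b.png

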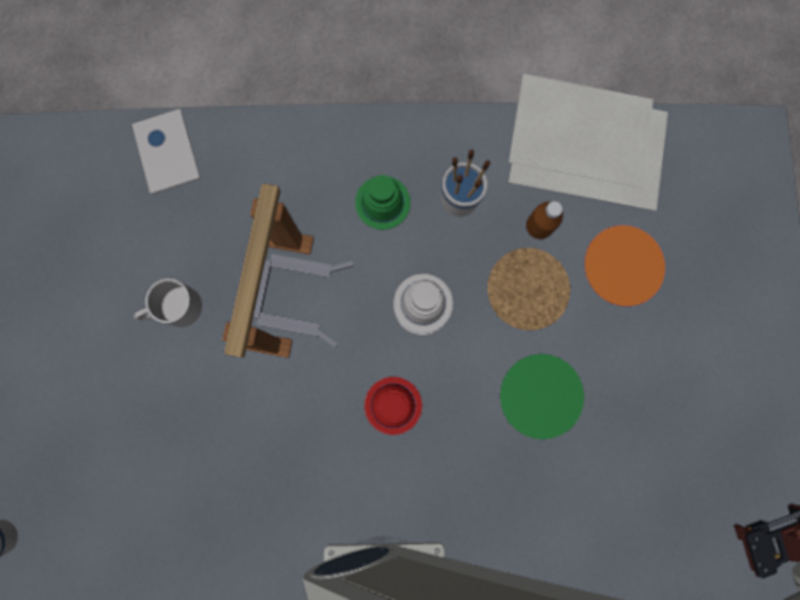

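Pair candidates in the side view (800x600): white pair (407,335), red look-alike (304,355) and green look-alike (487,288). I choose the white pair. Pad candidates: cork (470,444), green (361,500) and orange (553,542). I choose cork. The keeper is at (378,265), under the bridge. Next I take close crops and make measurements.

```bash
cat > h.py <<'E'
import numpy as np, cv2
from station import env,set_gripper,viewer,workorder
P={n:viewer.camera_params(n) for n in("side","top")}
def K(p): return np.array([[p["fx"],0,p["cx"]],[0,p["fy"],p["cy"]],[0,0,1]])
def ray(n,uv):
    p=P[n]; u=cv2.undistortPoints(np.array(uv,float).reshape(-1,1,2),K(p),p["dist"]).reshape(-1,2)
    d=np.c_[u[:,0],-u[:,1],-np.ones(len(u))]@p["pose"][:3,:3].T
    return p["pose"][:3,3],d
def onz(n,uv,z):
    o,d=ray(n,uv); return o+d*((z-o[2])/d[:,2])[:,None]
def proj(n,X):
    p=P[n]; c=(np.atleast_2d(X)-p["pose"][:3,3])@p["pose"][:3,:3]
    return cv2.projectPoints(c*[1,-1,-1],np.zeros(3),np.zeros(3),K(p),p["dist"])[0].reshape(-1,2)
def tri(a,b):
    oa,da=ray("side",a);ob,db=ray("top",b);da=da[0]/np.linalg.norm(da);db=db[0]/np.linalg.norm(db)
    s=np.linalg.lstsq(np.c_[da,-db],ob-oa,rcond=None)[0]
    A=oa+s[0]*da;B=ob+s[1]*db; return (A+B)/2,np.linalg.norm(A-B)
E
python3 - <<'E'
from h import *
t=cv2.imread("pics/top0.png");s=cv2.imread("pics/side0.png")
def big(c,a):
    o=cv2.resize(c,None,fx=a,fy=a,interpolation=cv2.INTER_CUBIC);return o
A=big(t[125:255,150:325],4.5);cv2.imwrite("pics/ct.png",A)
B=big(s[100:270,200:330],3.5);cv2.imwrite("pics/cs.png",B);print(A.shape,B.shape)
for n,im in(("top",t),("side",s)):
    hsv=cv2.cvtColor(im,cv2.COLOR_BGR2HSV)
    m=cv2.inRange(hsv,(8,60,60),(25,200,255))
    k,l,st,c=cv2.connectedComponentsWithStats(cv2.morphologyEx(m,cv2.MORPH_CLOSE,np.ones((5,5))))
    for i in range(1,k):
        if st[i,4]>400: print(n,st[i],c[i],onz(n,c[i],6))
E
```

```text
(585, 788, 3) (595, 455, 3)
top [ 156  129   63  121 2439] [181.45469455 190.11193112] [[614.04172183 229.35310457   6.        ]]
top [ 409  158   57   56 2511] [437.0007965 185.5392274] [[ 616.70865844 -471.6593736     6.        ]]
top [ 341  173   58   58 2606] [369.68572525 201.90253262] [[ 573.8169982 -281.4200602    6.       ]]
side [    0     0   560   241 21167] [199.57608542  50.97170123] [[ 605.41351061 1064.13928463    6.        ]]
side [ 205  106  100   91 2725] [258.11743119 138.80733945] [[638.61859422 385.72723754   6.        ]]
side [368 276  27  35 644] [380.31055901 293.91925466] [[ 714.22999223 -296.9869552     6.        ]]
side [ 297  281   65   61 3143] [328.81228126 311.07954184] [[ 575.13282874 -288.17095697    6.        ]]
side [ 349  341   75   79 4553] [386.30639139 380.00527125] [[ 617.50693249 -478.79767303    6.        ]]
```

View pics/ct.png

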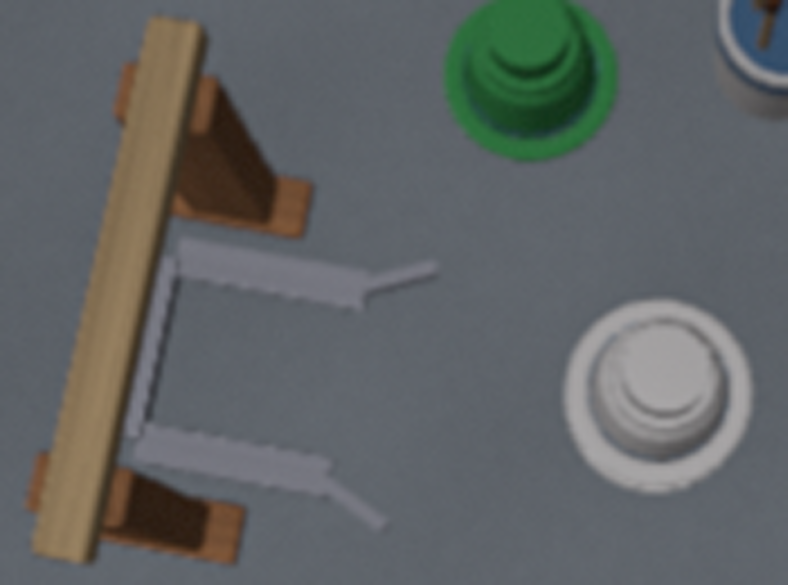

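View pics/cs.png

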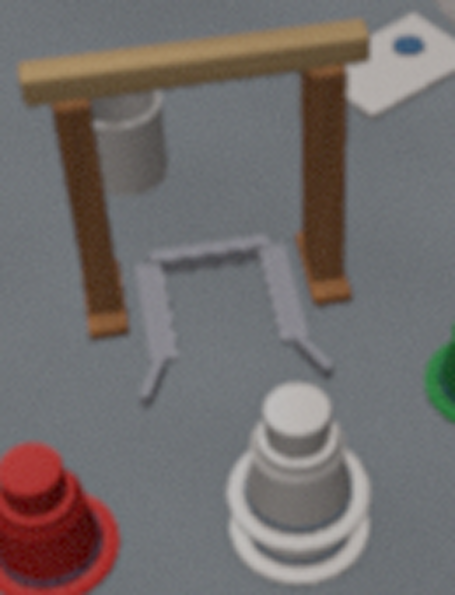

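```bash
python3 - <<'E'
from h import *
t=cv2.imread("pics/top0.png");s=cv2.imread("pics/side0.png")
f=lambda im:cv2.GaussianBlur(im,(3,3),0).astype(int)
for n,im,roi in(("top",t,(150,125,250,250)),("side",s,(235,165,300,225))):
    g=f(im);x0,y0,x1,y1=roi
    d=g[...,2]-g[...,1]; sat=g.max(2)-g.min(2)
    m=((d>-2)&(d<12)&(g[...,0]-g[...,1]>2)).astype(np.uint8)*255
    M=np.zeros_like(m);M[y0:y1,x0:x1]=m[y0:y1,x0:x1]
    cv2.imwrite(f"pics/m_{n}.png",M)
    print(n,"bench",g[y0+60,x1-2],"px",M.sum()//255)
for n,im,c in(("top",t,(296,213)),("side",s,(285,240))):
    g=f(im);m=((g.min(2)>(115 if n=="top" else 120))&(g.max(2)-g.min(2)<40)).astype(np.uint8)*255
    k,l,st,cc=cv2.connectedComponentsWithStats(m); i=l[c[1],c[0]]
    i=i or np.argmin(np.linalg.norm(cc-np.array(c),axis=1))
    print(n,st[i],cc[i])
    cn=max(cv2.findContours((l==i).astype(np.uint8),cv2.RETR_EXTERNAL,cv2.CHAIN_APPROX_NONE)[0],key=len)
    if n=="top":
        e=cv2.fitEllipse(cn);print(e,onz(n,e[0],49),onz(n,e[0],3))
v=[]
for a in ("top","side"):
    M=cv2.imread(f"pics/m_{a}.png",0);x0,y0,w,h=cv2.boundingRect(M) ;im={"top":t,"side":s}[a]
    r=(slice(125,250),slice(150,250)) if a=="top" else (slice(165,225),slice(230,305))
    v.append(cv2.resize(np.hstack([im[r],cv2.cvtColor(M[r],cv2.COLOR_GRAY2BGR)]),(790,395 if a=="side" else 494),interpolation=cv2.INTER_NEAREST))
cv2.imwrite("pics/mt.png",v[0])
E
```

```text
top bench [106  99  94] px 836
side bench [123 122 123] px 785
top [ 275  191   42   44 1301] [294.95003843 211.55342045]
((295.537353515625, 212.43235778808594), (41.23844528198242, 42.64728546142578), 13.410706520080566) [[542.70369741 -76.93845378  49.        ]] [[548.55653511 -79.03278167   3.        ]]
side [ 264  208   43   59 1270] [284.21023622 239.02677165]
```

View pics/mt.png

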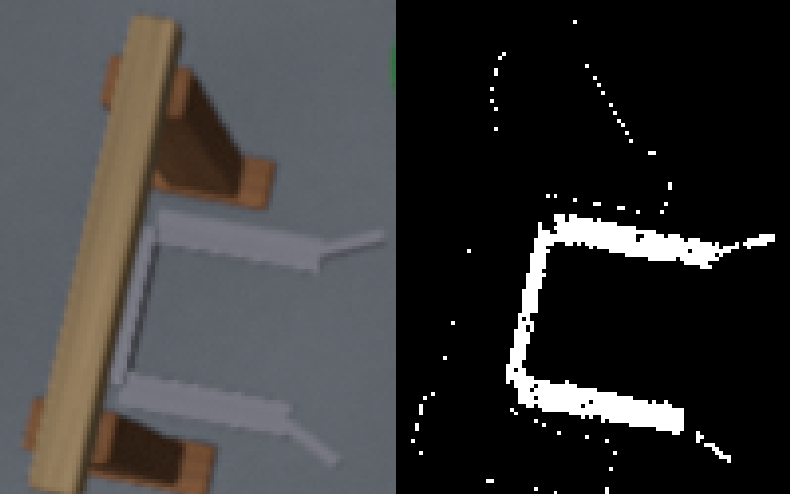

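The mask isolates the keeper cleanly: upper lip from (190,181) to (231,190), lower lip from (180,223) to (222,233), stop bar on the left. Next I fit lines to its edges in both views.

```bash
python3 - <<'E'
from h import *
t=cv2.imread("pics/top0.png");s=cv2.imread("pics/side0.png")
M=cv2.morphologyEx(cv2.imread("pics/m_top.png",0),cv2.MORPH_CLOSE,np.ones((3,3)))
# lips by column
A=[];B=[];C=[];D=[]
for u in range(194,218):
    c=np.flatnonzero(M[:,u]); c=c[(c>172)&(c<240)]
    a=c[c<205];b=c[c>=205]
    A.append((u,a.min()-.5));B.append((u,a.max()+.5));C.append((u,b.min()-.5));D.append((u,b.max()+.5))
R={}
for nm,p,z in(("far outer",A,16),("far inner",B,9),("near inner",C,16),("near outer",D,16)):
    w=onz("top",p,z);l=cv2.fitLine(w[:,:2].astype(np.float32),cv2.DIST_HUBER,0,.01,.01).ravel()
    if l[1]<0:l[:2]*=-1
    R[nm]=l;print(nm,l,np.degrees(np.arctan2(l[1],l[0])))
# direction and frame
ex=sum(R[k][:2] for k in R);ex/=np.linalg.norm(ex);ey=np.array([-ex[1],ex[0]])
print("yaw",np.degrees(np.arctan2(ex[1],ex[0])),{k:float(R[k][2:]@ey) for k in R})
# stop: steel rows between lips; right edge
w=[];w2=[]
for v in range(193,213):
    c=np.flatnonzero(M[v,:]);c=c[(c>170)&(c<200)]
    w.append((c.max()+.5,v));w2.append((c.min()-.5,v))
for nm,p,zs in(("stopR",w,(0,20)),("stopL",w2,(20,))):
  for z in zs:
    q=onz("top",p,z)[:,:2];print(nm,z,np.median(q@ex),np.polyfit(q@ey,q@ex,1)[0])
# lip ends toward mouth: last columns
for rng in((176,205),(205,240)):
    sub=M[rng[0]:rng[1]];cols=(sub>0).sum(0);us=np.arange(M.shape[1]);print({int(u):int(cols[u]) for u in us if u>214 and u<248 and cols[u]})
# intensity across stop row
for v in(198,203,208): print(v,t[v,170:196].astype(int).sum(1).tolist())
# foot top, both views
for n,im,bx in(("top",t,(284,196,312,222)),("side",s,(268,205,302,236))):
    g=cv2.cvtColor(im,cv2.COLOR_BGR2GRAY);x0,y0,x1,y1=bx
    print(n);print(g[y0:y1,x0:x1])
E
```

```text
far outer [2.1439908e-01 9.7674614e-01 6.3678882e+02 1.6246536e+02] 77.61972
far inner [2.1039523e-01 9.7761643e-01 6.1713538e+02 1.6400087e+02] 77.85448
near inner [2.0602334e-01 9.7854710e-01 5.1990173e+02 1.6321283e+02] 78.11059
near outer [1.8273436e-01 9.8316234e-01 5.0129880e+02 1.7051854e+02] 79.470924
yaw 78.26391 {'far outer': -590.4306030273438, 'far inner': -570.8756103515625, 'near inner': -475.8349609375, 'near outer': -456.13494873046875}
stopR 0 333.54885877293594 0.0016028284558939113
stopR 20 329.2217910742961 0.0016028284558966806
stopL 20 339.9062030952743 -0.01762781485464363
{215: 8, 216: 7, 217: 8, 218: 8, 219: 7, 220: 7, 221: 7, 222: 6, 223: 7, 224: 7, 225: 7, 226: 7, 227: 7, 228: 7, 229: 7, 230: 5, 231: 5, 232: 3, 233: 2, 234: 2, 235: 1, 236: 2, 237: 2, 238: 2, 239: 3, 240: 2, 241: 2, 242: 3, 243: 3, 244: 2, 245: 2}
{215: 7, 216: 8, 217: 8, 218: 8, 219: 7, 220: 7, 221: 7, 222: 6, 226: 3, 227: 2, 228: 1, 229: 1, 230: 2, 231: 2, 232: 1}
198 [322, 340, 348, 351, 361, 367, 363, 350, 340, 273, 178, 183, 294, 359, 372, 345, 209, 198, 283, 299, 297, 294, 295, 290, 29
[... 2821 characters left out ...]
4 146 129 117 112 101  82  90 135]
 [120 122 129 143 150 147 143 146 155 159 159 156 153 152 153 154 153 154
  149 137 123 118 115 106  89  80 103 143]
 [118 121 121 131 145 151 148 142 136 138 147 154 159 159 159 155 145 131
  123 120 118 117 109  93  80  86 122 152]
 [112 118 121 122 128 138 145 146 144 139 136 134 133 130 130 128 125 122
  122 121 115 103  92  83  82 108 142 161]
 [109 109 117 119 118 121 129 139 144 145 140 138 137 134 130 129 127 126
  120 113 102  89  81  82 103 137 157 164]]
side
[[117 116 116 ... 113 116 117]
 [117 118 117 ... 114 117 115]
 [117 117 113 ... 114 117 115]
 ...
 [182 183 169 ... 134 168 178]
 [185 178 159 ... 117 157 177]
 [184 176 149 ... 106 145 176]]
```

```bash
python3 - <<'E'
from h import *
ct=lambda x,y:(150+x/4.5-.4,125+y/4.5-.4); cs=lambda x,y:(200+x/3.5-.35,100+y/3.5-.35)
ex=np.array([np.cos(np.radians(78.2)),np.sin(np.radians(78.2))]);ey=np.array([-ex[1],ex[0]])
def show(nm,a,b,z):
    X,g=tri(a,b);A=onz("side",a,z)[0,:2];B=onz("top",b,z)[0,:2]
    print(nm,"tri",X.round(1),"gap",round(g,1),"| side",A.round(1),"top",B.round(1),"| along/across top",(B@ex).round(1),(B@ey).round(1))
show("foot",cs(297,407),(298,206.6),148)
show("lipend near inner",cs(175,353),ct(330,460),16)
show("lipend far inner",cs(283,338),ct(363,307),16)
show("guide near tip",cs(147,400),ct(382,524),16)
show("guide far tip",cs(328,370),ct(437,266),16)
show("bridge L bottom",cs(24,102),ct(33,555),237)
show("bar end R top",cs(363,24),ct(203,28),263)
print("stop front top",[ (onz("top",(u,v),20)[0,:2]@ex).round(1) for u,v in((184.7,198),(183.9,203),(183.0,208))])
print("stop front bottom",[ (onz("top",(u,v),0)[0,:2]@ex).round(1) for u,v in((187.5,198),(186.5,203),(185.6,208))])
print("rim",onz("top",(295.8,212.6),48), "lower side-rim")
s=cv2.imread("pics/side0.png")
for n,z in(("side",6),("top",6)):
    im=cv2.imread(f"pics/{n}0.png")
    h=cv2.cvtColor(im,cv2.COLOR_BGR2HSV)
    m=cv2.inRange(h,(8,60,60),(25,200,255));k,l,st,c=cv2.connectedComponentsWithStats(cv2.morphologyEx(m,cv2.MORPH_CLOSE,np.ones((5,5))))
    i=[i for i in range(1,k) if 2000<st[i,4]<4000 and st[i,2]<70 and st[i,3]<70 and ((n=="top" and st[i,0]<400 and st[i,0]>300) or n=="side")][0]
    cn=max(cv2.findContours((l==i).astype(np.uint8),0,cv2.CHAIN_APPROX_NONE)[0],key=len)
    w=onz(n,cn[:,0],6)[:,:2];c=cv2.minEnclosingCircle(w.astype(np.float32));e=cv2.fitEllipse(w.astype(np.float32));print("cork",n,c,e)
E
```

```text
foot tri [545.7 -78.9 148.9] gap 3.4 | side [547.6 -78.4] top [544.1 -78.6] | along/across top 34.3 -548.7
lipend near inner tri [512.4 115.1  18.2] gap 2.5 | side [514.1 116.9] top [511.4 115.6] | along/across top 217.7 -476.9
lipend far inner tri [603.8  95.4  17.5] gap 2.6 | side [605.5  96.6] top [602.7  95.8] | along/across top 217.0 -570.4
guide near tip tri [475.5  85.6   5.6] gap 3.6 | side [475.5  76.9] top [473.  85.] | along/across top 179.9 -445.7
guide far tip tri [628.1  51.7  11.3] gap 0.6 | side [626.8  48. ] top [626.9  51.4] | along/across top 178.6 -603.2
bridge L bottom tri [447.4 241.8 214.7] gap 1.9 | side [444.3 212.8] top [445.2 236.3] | along/across top 322.4 -387.5
bar end R top tri [696.7 148.6 277.8] gap 1.8 | side [706.6 167.4] top [700.4 151.3] | along/across top 291.3 -654.6
stop front top [np.float64(333.6), np.float64(332.8), np.float64(332.3)]
stop front bottom [np.float64(330.5), np.float64(330.2), np.float64(329.7)]
rim [[542.37975214 -77.65943225  48.        ]] lower side-rim
cork side ((576.6087646484375, -284.0244140625), 79.87699127197266) ((576.7023315429688, -284.2353515625), (156.149658203125, 157.51602172851562), 153.531982421875)
cork top ((574.52001953125, -281.69329833984375), 79.51909637451172) ((574.4700927734375, -281.7757873535156), (155.51626586914062, 156.45176696777344), 26.57636070251465)
```

The measurements agree with the given sizes. The keeper origin is about (570,164), yaw 78.2°, and the lip, stop and guide all give the same x. The pair is at (545,-78.5), its foot top triangulates to z=149 (148 expected), and the cork pad is at (575.5,-283) with an 80 mm radius. Next I move to the start of the push.

```bash
cat >> h.py <<'E'
from scipy.spatial.transform import Rotation as Rn
YAW=78.2
ex=np.array([np.cos(np.radians(YAW)),np.sin(np.radians(YAW)),0]);ey=np.array([-ex[1],ex[0],0]);UP=np.array([0,0,1.])
KO=np.array([570.2,164.4,0])
def ori(d,lean,flip=1):
    d=np.append(np.array(d,float)[:2],0);d/=np.linalg.norm(d);l=np.radians(lean)
    z=np.sin(l)*d-np.cos(l)*UP; x=flip*(np.cos(l)*d+np.sin(l)*UP)
    return Rn.from_matrix(np.c_[x,np.cross(z,x),z]),d
def pushpose(p,d,lean=11,z=1.5,flip=1):
    """p: xy of leading tip edge; z: height of the lowest (back) tip corner"""
    R,d=ori(d,lean);l=np.radians(lean)
    xf=np.cos(l)*d+np.sin(l)*UP;zt=np.sin(l)*d-np.cos(l)*UP
    tip=np.array([*p[:2],z+20*np.sin(l)])-10*xf
    return tip-env.tips_ahead*zt,ori(d,lean,flip)[0].as_quat()
def gpose(g,d,lean,flip=1):
    """g: grasp point"""
    R,_=ori(d,lean,flip);return np.array(g)-61*R.as_matrix()[:,2],R.as_quat()
def st():
    s=env.read_state();return round(s["time_s"],2),s["tool_pos"].round(1),s["force"].round(2),round(s["width"],1),round(s["grip_force"],1)
E
python3 - <<'E'
from h import *
d=np.array([0,1.]);
for fl in(1,-1):
    p,q=pushpose((545,-78.5-54-30),d,z=12,flip=fl);j=env.ik(p,q);print(fl,p,j)
    for g,dd,l in((KO+[0,0,141],ex,40),(KO+[0,0,205],ex,40),([575.5,-283,103],[1,-.3],40)):
        print("  ",env.ik(*gpose(g,dd,l,fl)))
fl=1 if abs(env.ik(*pushpose((545,-162),d,z=12,flip=1))[5])<abs(env.ik(*pushpose((545,-162),d,z=12,flip=-1))[5]) else -1
print("flip",fl)
set_gripper(30)
p,q=pushpose((545,-162),d,z=12,flip=fl)
env.reach(p+[0,-30,150],q);print(st())
env.move_l(p,rate=200);env.hold(.2);print(st())
h=env.move_l(p-[0,0,16],rate=15,f_stop=4);print(h,st())
cv2.imwrite("pics/a.png",np.hstack([viewer.camera("side")[130:330,180:400],viewer.camera("top")[120:320,180:400]]))
env.move_l(env.read_state()["tool_pos"]+[0,0,1.5],rate=15);env.hold(.2);print(st(), p)
i=cv2.imread("pics/a.png");cv2.imwrite("pics/a.png",cv2.resize(i,(800,364)))
E
```

```text
1 [ 545.         -187.58099146   92.43826463] [-0.42161921  0.68471305  1.79743364  0.25674504  0.75544095 -0.61742927]
   [-0.0570695   0.54858743  1.92728193  1.01123976  0.84816754 -0.61924175]
   [-0.0570695   0.43945687  1.90527818  0.92283283  0.92276313 -0.47979532]
   [-0.55026919  0.55823042  2.09370638  2.42293249  0.25254874 -1.06817003]
-1 [ 545.         -187.58099146   92.43826463] [-0.42161921  0.68471305  1.79743364  0.25674504  0.75544095  2.52416338]
   [-0.0570695   0.54858743  1.92728193  1.01123976  0.84816754  2.5223509 ]
   None
   [-0.55026919  0.55823042  2.09370638  2.42293249  0.25254874  2.07342262]
flip 1
(3.08, array([ 544.8, -217.9,  242.6]), array([-0.66, -0.17,  0.06]), 29.9, 0.0)
(4.2, array([ 545.7, -187.6,   93.7]), array([-0.62, -0.17, -0.37]), 30.0, 0.0)
True (4.97, array([ 545. , -187.1,   80.5]), array([-1.41,  0.13,  5.96]), 30.1, 3.0)
(5.56, array([ 544.8, -187. ,   81.8]), array([-0.08,  0.21,  0.37]), 29.8, 0.0) [ 545.         -187.08099146   92.43826463]
```

View pics/a.png

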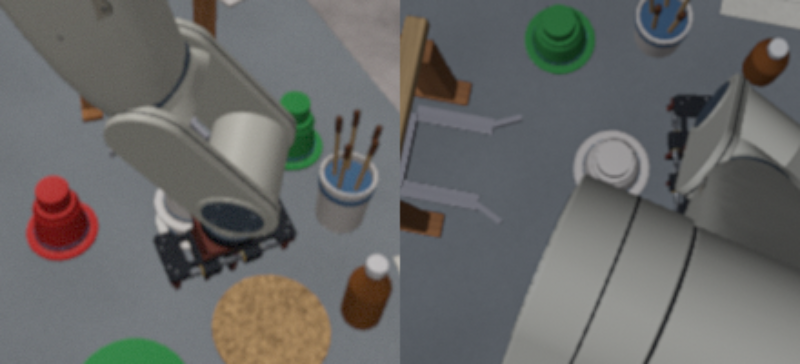

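The bench touch came at TCP z 80.5 (80.4 predicted), so heights are good. The gripper stands behind the white pair and clear of everything. Now I push.

```bash
python3 - <<'E'
from h import *
s=env.read_state()["tool_pos"];z=81.8
c=env.move_l([545,-140,z],rate=20,f_stop=1.6);a=st();print(c,a,"expect y -155.5")
# target: pair centre y=42 -> TCP y = 42-51.9-25.1
for y in (-95,-35):
    f=env.move_l([545,y,z],rate=40,f_stop=15);print(f,st())
env.hold(.2);print(st())
env.move_l([545,-65,z],rate=80)
for n in("top","side"): cv2.imwrite(f"pics/b_{n}.png",viewer.camera(n))
t=cv2.imread("pics/b_top.png")[120:320,160:360];s=cv2.imread("pics/b_side.png")[80:280,180:380]
cv2.imwrite("pics/b.png",cv2.resize(np.hstack([s,t]),(800,400),interpolation=cv2.INTER_CUBIC))
E
```

```text
True (7.07, array([ 544.9, -154.6,   81.6]), array([ 0.33, -0.04,  0.85]), 30.1, 0.4) expect y -155.5
False (8.71, array([545. , -95.1,  81.8]), array([-0.01, -0.04, -0.4 ]), 30.1, 0.4)
False (10.36, array([545. , -35.1,  81.8]), array([-0.29, -0.94, -0.4 ]), 30.0, 0.5)
(10.56, array([545. , -35.1,  81.8]), array([-0.06, -1.61, -0.17]), 30.4, 0.5)
```

View pics/b.png

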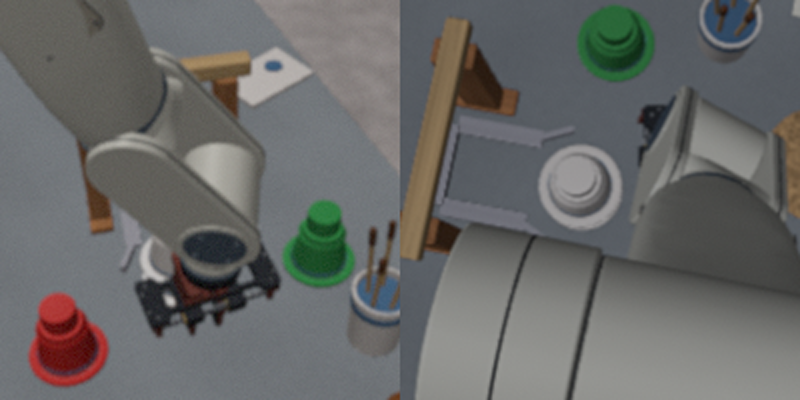

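The pair slid upright to the guide mouth, with its rim centre at top pixel (250,213). Next I check its position, then push along the keeper axis.

```bash
python3 - <<'E'
from h import *
t=cv2.imread("pics/b_top.png").astype(int)
m=((t.min(2)>112)&(t.max(2)-t.min(2)<40)).astype(np.uint8);m[:, :225]=0;m[:, 273:]=0;m[:188]=0;m[240:]=0
k,l,s,c=cv2.connectedComponentsWithStats(m);i=1+np.argmax(s[1:,4]);x,y,w,h=s[i,:4];print(s[i])
cc=(x+w/2-.5,y+h/2-.5);C=onz("top",cc,48)[0]+[1.2,0,0];print(cc,C)
r=C-KO;print("keeper frame",r@ex,r@ey)
C0=KO-125*ex if abs(r@ey)>8 else C
# line up behind the pair on a line parallel to the keeper axis, through keeper middle line
start=KO+ex*(r@ex-52-22)
p,q=pushpose(start,ex,z=1.3)
now=env.read_state()["tool_pos"]
env.move_l(p,rot=q,rate=80);env.hold(.3);print(st(),p)
off=52.0
tgt=lambda xc:pushpose(KO+ex*(xc-off),ex,z=1.3)[0]
print(env.move_l(tgt(r@ex+6),rate=30,f_stop=1.8),st())
print(env.move_l(tgt(-80),rate=40,f_stop=15),st())
for xc in(-50,-25):
    f=env.move_l(tgt(xc),rate=30,f_stop=15);print(f,st())
    if f:break
E
```

```text
[ 229  192   42   43 1167]
(np.float64(249.5), np.float64(213.0)) [544.42806058  42.89207051  48.        ]
keeper frame -124.21040951012756 0.3794191910444944
(11.93, array([525. , -54.3,  81.8]), array([-0.4 , -0.1 ,  0.63]), 30.0, 0.0) [524.53779009 -54.17267061  81.73826463]
True (12.64, array([529. , -32. ,  81.5]), array([-0.4 , -0.57, -0.23]), 29.8, 0.3)
False (13.9, array([538.1,  10.6,  81.8]), array([ 1.02, -0.93,  0.85]), 29.6, 0.1)
False (15.05, array([544.2,  40.1,  81.8]), array([-0.6 , -1.02,  0.05]), 30.1, 0.3)
False (16.03, array([549.3,  64.6,  81.8]), array([-0.44,  0.26,  0.17]), 29.7, 0.2)
```

```bash
python3 - <<'E'
from h import *
tgt=lambda xc:pushpose(KO+ex*(xc-52),ex,z=1.3)[0]
print(env.move_l(tgt(-7),rate=30,f_stop=12),st())
f=env.move_l(tgt(7),rate=8,f_stop=5.5);print(f,st())
s=env.read_state();print("xc",(s["tool_pos"]-tgt(0))@ex,(s["tool_pos"]-tgt(0))@ey)
env.hold(.2);print(st())
env.move_l(tgt(-60),rate=100);
p=tgt(-60)+[0,0,130];env.move_l(p-30*ex,rate=200)
for n in("top","side"): cv2.imwrite(f"pics/c_{n}.png",viewer.camera(n))
t=cv2.imread("pics/c_top.png")[120:270,140:290];s=cv2.imread("pics/c_side.png")[80:230,190:340]
cv2.imwrite("pics/c.png",cv2.resize(np.hstack([s,t]),(800,400),interpolation=cv2.INTER_CUBIC))
E
```

```text
False (16.78, array([553. ,  82.3,  81.8]), array([-0.51, -0.2 , -0.15]), 30.0, 0.1)
True (17.79, array([554.4,  89.1,  81.5]), array([-0.06, -3.94,  1.6 ]), 29.8, 2.1)
xc 0.1410893496573678 0.11641568152336215
(17.99, array([554.2,  88.9,  81.3]), array([ 0.65, -3.44,  1.94]), 30.1, 1.7)
```

View pics/c.png

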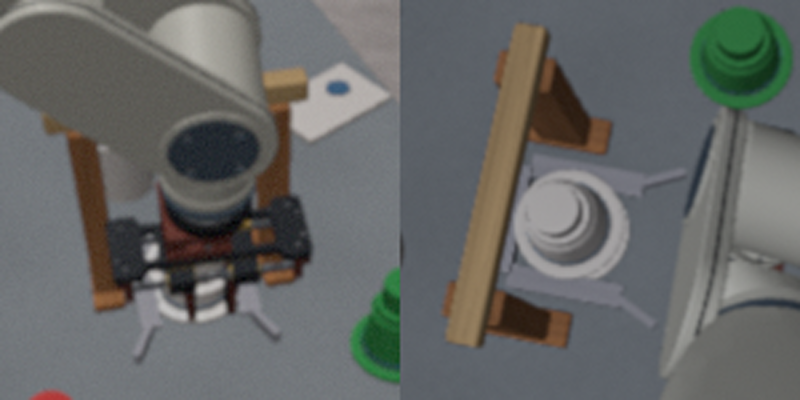

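The stop contact came at 0.1 mm from the computed home, with the pair seated upright between the lips (top crop rim centre at (570,222)). Now I do the leaning grasp.

```bash
python3 - <<'E'
from h import *
set_gripper(68)
g=KO+[0,0,141]
p,q=gpose(g,ex,40);zt=Rn.from_quat(q).as_matrix()[:,2]
env.reach(p-90*zt,q);env.hold(.2);print(st())
f=env.move_l(p,rate=90,f_stop=6);env.hold(.2);print(f,st(),p)
if not f:
    set_gripper(44);env.hold(.3);print(st())
for n in("top","side"): cv2.imwrite(f"pics/d_{n}.png",viewer.camera(n))
E
```

```text
(21.26, array([550.2,  69.5, 256.5]), array([0.64, 0.5 , 0.44]), 68.1, 0.0)
False (22.61, array([562.4, 125.7, 188.2]), array([-0.39, -0.51, -0.42]), 67.7, 0.0) [562.18170077 126.01856643 187.72871103]
(23.37, array([562.2, 126. , 187.8]), array([-0.51, -1.94,  1.89]), 47.4, 30.0)
```

The foot is gripped at 47.4 mm with low side force. Next I lift, watching the stud release.

```bash
python3 - <<'E'
from h import *
p=env.read_state()["tool_pos"]
for dz in(3,6,9,12,16,20):
    env.move_l(p+[0,0,dz],rate=15);print(dz,st())
env.move_l(p+[0,0,70],rate=60);env.hold(.2);print(st())
for n in("top","side"): cv2.imwrite(f"pics/e_{n}.png",viewer.camera(n))
t=cv2.imread("pics/e_top.png")[120:270,140:290];s=cv2.imread("pics/e_side.png")[80:230,190:340]
cv2.imwrite("pics/e.png",cv2.resize(np.hstack([s,t]),(800,400),interpolation=cv2.INTER_CUBIC))
E
```

```text
3 (23.82, array([561.9, 126. , 190.5]), array([-0.69, -0.02, -5.23]), 47.3, 30.0)
6 (24.18, array([561.9, 126. , 193.6]), array([-0.74,  0.1 , -5.38]), 47.5, 30.0)
9 (24.52, array([562.8, 126.3, 198. ]), array([-1.29,  0.77,  1.77]), 47.5, 30.0)
12 (24.88, array([562.3, 125.9, 199.9]), array([-0.01, -0.19, -2.73]), 47.6, 30.0)
16 (25.29, array([562.2, 126. , 203.9]), array([ 0.43,  0.37, -2.86]), 47.4, 30.0)
20 (25.71, array([562.2, 126. , 207.9]), array([ 0.63,  0.04, -1.97]), 47.2, 30.0)
(26.89, array([562. , 126. , 257.4]), array([-0.27, -0.02, -2.67]), 47.4, 30.0)
```

View pics/e.png

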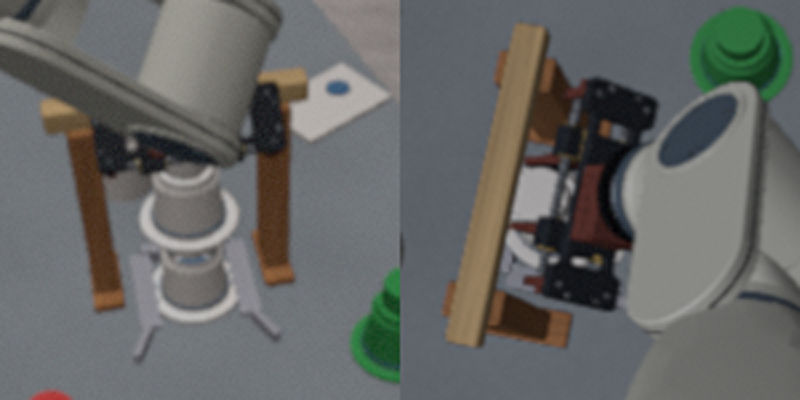

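The upper is off (side crop (190,215)) and the lower still stands in the keeper (200,285). The load is now about 2 N. I plan the transfer next.

```bash
python3 - <<'E'
from h import *
b,g=tri((380.3,293.9),(381.5,154));print("bottle",b,g)
b=onz("top",(381.5,154),70)[0];
c=np.array([575.5,-283,0])
p,q=gpose(KO+[0,0,211],ex,40);env.move_l(env.read_state()["tool_pos"]-185*ex,rate=170);env.hold(.1);print(st())
for az in(78,60,45,30,15,0,-15,-30,-50):
    d=np.array([np.cos(np.radians(az)),np.sin(np.radians(az)),0]);n=np.array([-d[1],d[0],0])
    j=env.ik(*gpose(c+[0,0,103],d,40));j2=env.ik(*gpose(c+[0,0,173],d,40))
    r=b-c;u=r@d;v=r@n  # body spans u about -39-29..-39+29(+back), v +-89
    print(az,None if j is None else j.round(2),None if j2 is None else j2.round(2),"bottle u,v",round(u),round(v))
E
```

```text
bottle [ 697.7478677  -311.62197116   43.62905575] 0.04266430190538705
(28.33, array([524.3, -54.3, 257.5]), array([-0.29,  0.51, -2.39]), 47.6, 30.0)
78 [-0.73  0.79  1.51  0.62  1.29 -0.84] [-0.73  0.7   1.5   0.6   1.38 -0.77] bottle u,v 2 -118
60 [-0.76  0.73  1.65  0.77  1.1  -0.72] [-0.76  0.63  1.63  0.74  1.19 -0.64] bottle u,v 38 -111
45 [-0.77  0.69  1.76  0.93  0.93 -0.65] [-0.77  0.58  1.75  0.86  1.01 -0.54] bottle u,v 66 -98
30 [-0.76  0.64  1.87  1.11  0.76 -0.61] [-0.76  0.52  1.86  1.    0.82 -0.45] bottle u,v 89 -77
15 [-0.72  0.6   1.97  1.36  0.58 -0.61] [-0.72  0.47  1.95  1.16  0.62 -0.37] bottle u,v 106 -52
0 [-0.65  0.58  2.05  1.73  0.41 -0.7 ] [-0.65  0.44  2.03  1.37  0.41 -0.31] bottle u,v 116 -22
-15 [-0.56  0.56  2.09  2.33  0.26 -1.01] [-0.56  0.41  2.08  1.69  0.19 -0.35] bottle u,v 117 8
-30 [-0.46  0.56  2.1   3.35  0.22 -1.72] None bottle u,v 111 38
-50 [-0.32  0.57  2.05  4.42  0.36 -2.4 ] None bottle u,v 91 74
```

```bash
python3 - <<'E'
from h import *
c=np.array([575.5,-283,0]);d=[np.cos(np.radians(40)),np.sin(np.radians(40))]
P1,q=gpose(c+[0,0,173],d,40)
env.move_l(P1,rot=q,rate=110);env.hold(.2);print(st(),P1)
P2,_=gpose(c+[0,0,112],d,40);env.move_l(P2,rate=60);env.hold(.2);print(st())
P3,_=gpose(c+[0,0,99],d,40);f=env.move_l(P3,rate=8,f_stop=2);print(f,st(),"z expect",P3[2]+4)
for n in("top","side"): cv2.imwrite(f"pics/f_{n}.png",viewer.camera(n))
t=cv2.imread("pics/f_top.png")[130:280,290:440];s=cv2.imread("pics/f_side.png")[220:370,250:400]
cv2.imwrite("pics/f.png",cv2.resize(np.hstack([s,t]),(800,400),interpolation=cv2.INTER_CUBIC))
E
```

```text
(31.02, array([ 545.5, -308. ,  219.8]), array([ 0.34,  0.33, -2.96]), 47.1, 30.0) [ 545.46336353 -308.20373058  219.72871103]
(32.38, array([ 545.6, -308.3,  159.1]), array([ 0.15,  0.64, -2.43]), 47.3, 30.0)
True (33.45, array([ 545.4, -308.2,  149.8]), array([-0.13, -0.77,  5.25]), 47.5, 30.0) z expect 149.72871103025764
```

View pics/f.png

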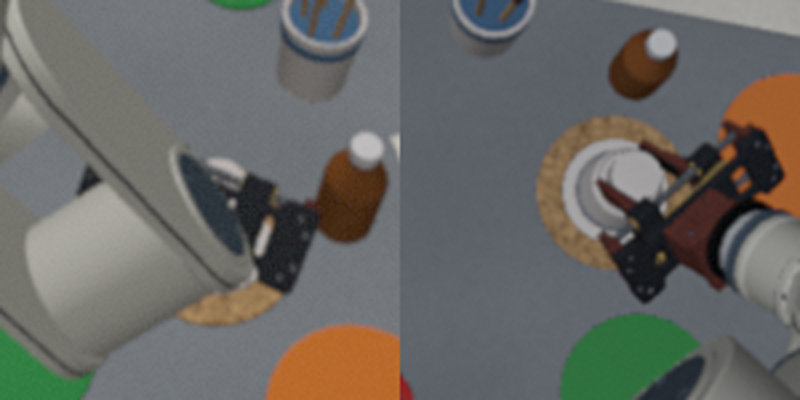

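The upper touched down at the expected height. The top crop shows its rim centred in the cork (610,190), and the gripper is clear of the bottle at (640,65). Now I release, retreat and check.

```bash
python3 - <<'E'
from h import *
s=env.read_state();zt=Rn.from_quat(s["orientation"]).as_matrix()[:,2]
set_gripper(64);env.hold(.2);print(st())
p=env.read_state()["tool_pos"];env.move_l(p-90*zt,rate=80)
env.move_l(env.read_state()["tool_pos"]+[-60,-30,100],rate=200)
env.move_joints([-1.318,0.423,1.63,0,1.089,-0.019]);env.hold(.3);print(st())
I={n:viewer.camera(n) for n in("top","side")}
for n in I: cv2.imwrite(f"pics/g_{n}.png",I[n])
cv2.imwrite("pics/g.png",np.hstack([cv2.resize(I["side"],(400,300)),cv2.resize(I["top"],(400,300))]))
t=I["top"].astype(int)
m=((t.min(2)>112)&(t.max(2)-t.min(2)<35)).astype(np.uint8)
k,l,st_,c=cv2.connectedComponentsWithStats(m)
for i in range(1,k):
    x,y,w,h,a=st_[i]
    if a>500 and 150<x<420 and y>150 and w<80: print(st_[i],onz("top",(x+w/2-.5,y+h/2-.5),10)[0])
for nm,b in(("jar",(310,110,350,150)),("mug",(90,190,140,235)),("bottle",(365,135,400,170))):
    x0,y0,x1,y1=b;print(nm,cv2.absdiff(I["top"],cv2.imread("pics/top0.png"))[y0:y1,x0:x1].mean())
E
```

```text
(34.23, array([ 544.8, -307.7,  148.7]), array([-0.16, -0.03, -0.11]), 64.1, 0.0)
(38.02, array([ 168.2, -601.7,  302.7]), array([0.42, 1.32, 0.12]), 64.0, 0.0)
[ 180  178   66   64 1497] [559.09847866 144.21369734  10.        ]
[ 351  182   40   39 1106] [ 575.66825924 -282.93759436   10.        ]
jar 0.743125
mug 0.666074074074074
bottle 0.8468027210884354
```

View pics/g.png

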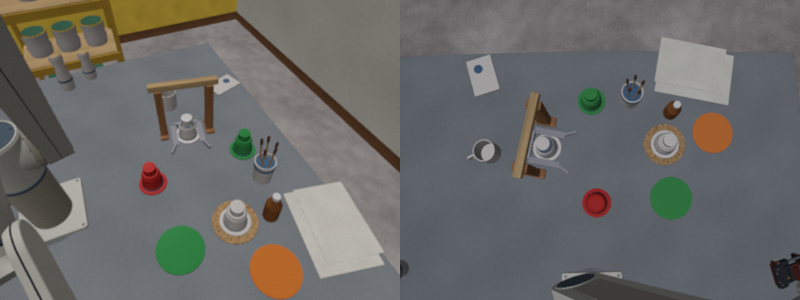

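The upper stands on the cork at side pixel (236,215), 1.6 mm from the pad centre. The lower stands in the keeper (188,128), and the jar, mug and bottle have not moved.

```bash
python3 -c "
from h import *
print(workorder.sign_off())"
```

```text
the job is handed in; nothing more can be done
None
```

The job is done and handed in at about 38 s: the upper beaker stands mouth down on the cork pad about 1.6 mm off centre, the lower stands in the keeper, and the jar, mug and bottle have not moved.

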